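# Open the label printer and load its tape cartridge

### The arm

A 7-joint arm with a two-finger parallel gripper is mounted at the origin on a cart in front of the work surface, level with it; the furniture and walls round the work are solid. World frame = base frame: x ahead of the robot, y to its left, z up, the work surface at z = 0. Lengths are in m, angles in degrees, forces in N, time in s.
With the tool pointing down it reaches from about 0.425 to 0.925 m from the base axis. Payload 6.8 kg.
Tool frame: the origin (TCP) lies midway between the tips of the shut fingers; the grasp point (between the pads) lies 19 mm behind it; y points along the fingers, x is the direction in which the jaws open and shut, and the axes are right-handed (so a half turn about y gives the same grasp; the last joint's range is limited). The gripper opens to 85 mm and grips with 20 to 120 N. Pads are 22 mm wide; open, the fingers measure 114 mm over their backs; the gripper's body (76 mm by 85 mm) begins 54 mm behind the grasp point. The pads swing forward as they close: fully open they stand 13 mm farther back than shut.
Start: joints at [67.431, 27.33, 1.283, 89.118, -0.659, 63.558, -4.761], TCP at [0.19, -0.648, 0.231] pointing down, gripper open.
Joint ranges: [-169.35, 169.35], [-19.33, 120.38], [-80.79, 83.38], [13.8, 139.57], [-78.32, 258.32], [9.67, 109.79], [-169.56, 169.56]. Speed limits (degrees/s): [136.94, 136.94, 180, 180, 180, 180, 180].

### API

Orientations are given as a 3x3 rotation matrix whose columns are the frame's x, y, z axes.
In Python, from rig import env, imaging gives the robot as it stands.
- The arm moves only by the shell command python3 -m inch 'ROWS' [FORCE]. ROWS is JSON, a list of rows, each an object of numbers: "dx", "dy", "dz": the shift along the tool's x, y, z in mm; "yaw": the turn about the tool's y in degrees; "fingers": the finger opening in mm, from 0 to 85.4. In form: [{"dx": .., "dy": .., "dz": .., "yaw": .., "fingers": ..}, ...]. A call has 1 to 8 rows; each row is the pose to reach, as a shift and turn from the pose commanded when the call began, along the tool's axes at that moment; what a row does not reach only later rows make up. A row lasts 1/12 s, in which the tool goes at most 41.7 mm and 7.16 degrees, less where a joint would pass 70% of its speed; a pose out of reach is approached as far as the arm can. A call with a gripper value outside its range is refused whole. The fingers move at their own pace and stop on an object; FORCE is the grip in N (left out, the last holds). Time passes only in rows, so rows that repeat a pose let the fingers close. It gives the time, the measured TCP pose, the force and the opening at its end, in the units of the state.
- env.state(): the state, without advancing time (a new reading comes with each control period).
- imaging.snapshot(name): name is "side" or "top" or "wrist"; returns the picture (480x640x3 uint8, red, green, blue); there is no depth.
- imaging.get_calibration(name): a dict with "fov_y" (degrees; the focal length in pixels is half the picture's height over the tangent of half this angle, whatever the lens; pixels are square), "cx", "cy" (the principal point, pixels), "eye" and "orientation" of the camera in the world. Camera axes: x right, y down, z forward; pixel columns grow to the right and rows downward; lengths in m; the calibration is good to about 2 mm. The wrist camera is an equidistant fisheye: a pixel r from the principal point sees the ray r / f radians off the axis. A picture is of the moment at which its call begins: read the wrist's pose just before it. get_calibration takes no time and is no camera call; for the wrist camera it gives the pose at the moment of the call.
- env.close_job(): hands the job in, once; it reports no verdict.
The state is a dict: "time": time; "q": joint angles; "qd": joint speeds; "tau": joint torques, N m; "eef_pos": TCP position; "orientation": TCP orientation; "force": force on the tool from outside, world axes, zero at the start; "torque": the same for the moment, N m; "grip_width": finger opening in m.
Only numpy, scipy, OpenCV 4.12 (cv2) and the standard library are available. Lean on these libraries where they do the work, as an engineer would, in place of code of your own. Each camera call takes 0.05 s, during which the arm holds its last target. There are 200 camera calls.

### The job

Reload the label printer: lift its lid by the tab and lay it back gently until it meets its stop and rests there, without dropping it on the stop or forcing it past. Then take the black tape cartridge by its fin, set it in the open bay and press it down until it has snapped fully home, and leave the lid standing open on its stop so that the tape can be threaded. Leave the other things on the worktop where they are.

Things in the scene. Friction and masses are not known exactly. Their poses are not given: they have to be found in the camera images.
- printer: desktop label printer, fixed to the worktop: grey housing 104 (x) x 173 (y) x 46 mm, white lid above (top 80 mm up); console with display and buttons, 70 mm high, along its -y edge, y -86 to -52 mm. Origin: centre of the footprint at worktop level; x from its tab side to its hinge side, z up. It stands with the console away from the robot, tab to the right, hinge to the left
- printer_lid (a joint): lid's hinge angle, rad: 0 shut, growing as the tab rises. Hollow lid 103 x 135 x 34 mm, 0.24 kg, free hinge: it falls shut below about 1.3 and back beyond it, onto a rubber-headed stop screw behind the hinge. The screw's setting varies and is not known: the stop is met at 1.68 to 2.05 rad, found by feel. It gives about 1 mm at the tab per 2 N; over 14 N at the tab is too much
- lid_tab (a point): grip point of the black tab at the middle of the lid's free edge. Tab: sticks out 30 mm, 24 mm wide (y), 10 mm thick; the point lies 16 mm out from the lid, mid-thickness, 62 mm above the worktop when shut, nothing beneath. Axes: the lid's; -x out along the tab, y along the hinge. Pinched by its two sides (along y) it turns between the fingers as the lid swings
- printer_hinge (a point): middle of the lid's hinge axis on the printer's +x side, 50 mm above the worktop; axes are the printer's, the hinge runs along y. The tab's grip point starts 138.5 mm to its -x side and 12 mm higher, and goes round it at that radius, up and over. Wall cabinets hang over the worktop from 0.63 m ahead of the robot base, 0.64 m up: keep the arm low here
- printer_bay (a point): centre of the floor of the cartridge bay under the lid, 16 mm above the worktop; axes are the printer's. Bay: 59 mm (x) x 99 mm (y), 30 mm deep to the deck around it. A sprung catch with a round nose sticks 4 mm out of each end wall (+y and -y), 13.5 mm above the floor; set down, the cartridge stands on them 15 mm proud; pushing it past both takes about 5 to 10 N
- cartridge: black tape cartridge, loose, flat on the worktop, 0.09 to 0.18 kg: 56 (x) x 96 (y) x 30 mm, lower edges bevelled 3 mm, a ledge 10 mm up at each end for the catches. Grip fin on top: 12 mm thick (y), 42 mm long (x), 30 to 56 mm above the underside. Origin: centre of the underside. It goes in flat, its axes along the bay's (either way round); home, its top is flush with the deck
- label_box: small carton 65 x 105 x 40 mm, to be left alone; origin at the centre of its underside
- calculator: desk calculator 144 x 94 x 18 mm, to be left alone; origin at the centre of its underside
- staple_box: small dark carton 40 x 62 x 22 mm, to be left alone; origin at the centre of its underside
Not all that is in view belongs to the job. Several things look just like the cartridge: the one meant starts farthest to the robot's left.

How it is judged:
By the outcome, as a careful person would: the job done as asked, in the order asked, and still so for the second after the job is handed in, with the robot touching nothing.
It also fails if it takes over 62 s, if anything falls off the work surface, if the arm or the gripper's body presses on something with over 40 N, if the wrist force passes 120 N, or if a joint passes its speed limit or range.

## Working session

There is one attempt and no reset: what is moved stays moved. The work goes in short steps, Python scripts to look and compute and a shell command to move; the robot and the scene stay as the last step left them, time stands still between calls to the robot, and variables do not carry over. Pictures are saved under pics/ and viewed, about 8 in all and at most 12, crops included, and the job is handed in when it is done.

```bash
ls; mkdir -p pics; cat > h.py <<'E'
import numpy as np, cv2
from rig import env, imaging
def K(c,shape=(480,640)): return (240)/np.tan(np.radians(c["fov_y"])/2)
def ray(c,u,v,fish=False):
    f=K(c); d=np.array([(u-c["cx"])/f,(v-c["cy"])/f,1.])
    if fish:
        r=np.hypot(d[0],d[1]); d=np.array([d[0]/r*np.sin(r),d[1]/r*np.sin(r),np.cos(r)]) if r>1e-9 else np.array([0,0,1.])
    d=np.array(c["orientation"])@d
    return np.array(c["eye"]),d/np.linalg.norm(d)
def onz(c,u,v,z,fish=False):
    e,d=ray(c,u,v,fish); return e+d*(z-e[2])/d[2]
def tri(rs):
    A=np.zeros((3,3));b=np.zeros(3)
    for e,d in rs:
        P=np.eye(3)-np.outer(d,d);A+=P;b+=P@e
    return np.linalg.solve(A,b)
def proj(c,p,fish=False):
    q=np.array(c["orientation"]).T@(np.array(p)-np.array(c["eye"]));f=K(c)
    if fish:
        r=np.hypot(q[0],q[1]);t=np.arctan2(r,q[2]);return c["cx"]+f*t*q[0]/r,c["cy"]+f*t*q[1]/r
    return c["cx"]+f*q[0]/q[2],c["cy"]+f*q[1]/q[2]
def snap(n,fn):
    c=imaging.get_calibration(n);im=imaging.snapshot(n);cv2.imwrite(fn,im[:,:,::-1]);return c,im
E
python3 - <<'E'
from h import *
for n in("top","side"):
    c,im=snap(n,f"pics/{n}0.png");print(n,c)
s=env.state();print(s["eef_pos"],s["orientation"],s["force"],s["grip_width"],s["time"])
E
```

```text
pics
top {'fov_y': 43.45792626847018, 'cx': 315.70840078672694, 'cy': 242.94445040603196, 'eye': array([ 0.48186256, -0.05100963,  1.58885439]), 'orientation': array([[-0.01955252, -0.9967564 ,  0.07806645],
       [-0.99978762,  0.01898385, -0.00801997],
       [ 0.00651196, -0.07820668, -0.9969159 ]])}
side {'fov_y': 52.851632372584035, 'cx': 326.19033449535806, 'cy': 238.93147098748094, 'eye': array([0.42671839, 0.93440248, 0.89754089]), 'orientation': array([[-0.99092188, -0.07692   ,  0.11025947],
       [-0.13388602,  0.6389385 , -0.75751708],
       [-0.0121808 , -0.76540244, -0.64343665]])}
[ 0.19011326 -0.64710834  0.23042427] [[ 2.81924037e-01 -5.90706725e-04  9.59436547e-01]
 [-9.59435274e-01  1.56816610e-03  2.81924628e-01]
 [-1.67109064e-03 -9.99998596e-01 -1.24641152e-04]] [-0.42126365 -0.08974748 -0.4021667 ] 0.08509393634390246 0.1
```

View pics/top0.png

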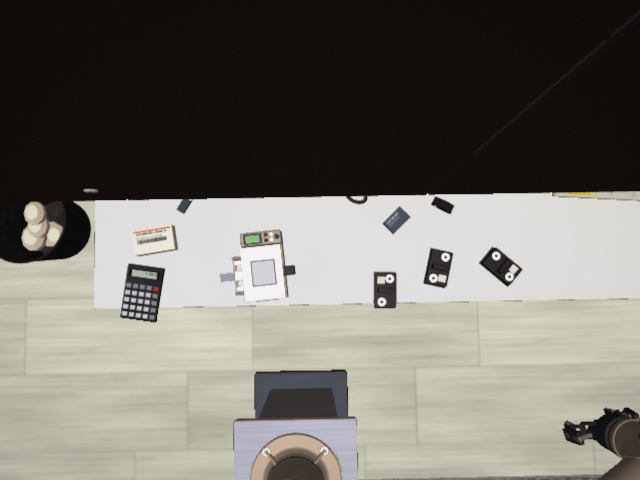

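View pics/side0.png

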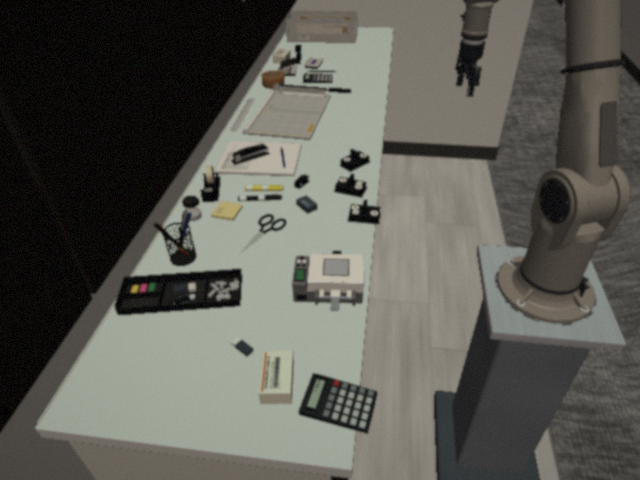

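The top view shows the printer at about (263,268), its tab at (290,270) and the console on the far side. The lookalike cartridges are at (385,290), (438,267) and (500,266), so the leftmost at (385,290) is the target. The side view agrees. Next I'll turn these into positions.

```bash
python3 - <<'E'
from h import *
c=imaging.get_calibration("top");im=cv2.imread("pics/top0.png")
g=im.max(axis=2)
def rect(x0,y0,x1,y1,z,m):
    sub=m[y0:y1,x0:x1].astype(np.uint8);cs,_=cv2.findContours(sub,cv2.RETR_EXTERNAL,cv2.CHAIN_APPROX_NONE)
    k=max(cs,key=cv2.contourArea)+np.array([x0,y0]);(u,v),wh,a=cv2.minAreaRect(k);b=cv2.boxPoints(((u,v),(wh[0]+1,wh[1]+1),a))
    P=np.array([onz(c,*p,z)[:2] for p in b]);print(z,(round(u,1),round(v,1)),"centre",onz(c,u,v,z).round(4),"sides",[np.linalg.norm(P[i+1]-P[i]).round(3) for i in(0,1)],"dirs",[np.degrees(np.arctan2(*(P[i+1]-P[i])[::-1])).round(1) for i in (0,1)])
dark=g<70
for b in[(370,265,402,312),(420,243,458,293),(475,242,526,292)]: rect(*b,.03,dark)
rect(284,258,300,282,.062,dark)
rect(228,238,290,306,.08,im.min(axis=2)>238)
cs=imaging.get_calibration("side")
print("side tab ray@.062",onz(cs,337,252,.067))
e=cv2.imread("pics/top0.png")[215:325,200:420];e2=cv2.imread("pics/side0.png")[190:320,270:400]
cv2.imwrite("pics/c1.png",np.hstack([cv2.resize(e,None,fx=2.4,fy=2.4,interpolation=2)[:260],cv2.resize(e2,(260,260),interpolation=2)]))
E
```

```text
0.03 (384.5, 290.0) centre [ 0.4787 -0.2388  0.03  ] sides [np.float64(0.057), np.float64(0.09)] dirs [np.float64(-91.1), np.float64(178.3)]
0.03 (438.1, 267.7) centre [ 0.5335 -0.3793  0.03  ] sides [np.float64(0.094), np.float64(0.06)] dirs [np.float64(-13.2), np.float64(-102.5)]
0.03 (500.4, 265.9) centre [ 0.5352 -0.5413  0.03  ] sides [np.float64(0.06), np.float64(0.097)] dirs [np.float64(-41.7), np.float64(-131.5)]
0.062 (289.0, 269.5) centre [0.5352 0.0057 0.062 ] sides [np.float64(0.028), np.float64(0.02)] dirs [np.float64(-91.1), np.float64(179.0)]
0.08 (258.8, 273.0) centre [0.5274 0.0808 0.08  ] sides [np.float64(0.119), np.float64(0.133)] dirs [np.float64(-85.0), np.float64(-174.8)]
side tab ray@.062 [0.53421724 0.00535762 0.067     ]
```

View pics/c1.png

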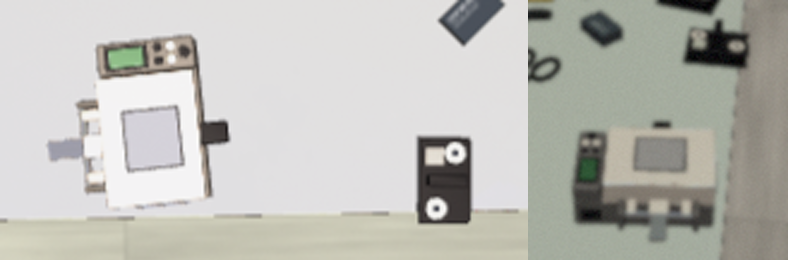

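The view confirms it: the printer is turned about 5°, the tab is on the right, and the cartridge fin runs along world y. Now the approach.

```bash
python3 -m inch '[{"dx":-29,"dy":4,"dz":28,"yaw":-5},{"dx":-58,"dy":8,"dz":56,"yaw":-10},{"dx":-86,"dy":11,"dz":84,"yaw":-15},{"dx":-115,"dy":15,"dz":112,"yaw":-20},{"dx":-144,"dy":19,"dz":140,"yaw":-25},{"dx":-173,"dy":23,"dz":168,"yaw":-30},{"dx":-201,"dy":26,"dz":196,"yaw":-35},{"dx":-230,"dy":30,"dz":224,"yaw":-40}]' 60
python3 -m inch '[{"dx":-4,"dy":3,"dz":40,"yaw":-5},{"dx":-8,"dy":6,"dz":80,"yaw":-10},{"dx":-12,"dy":9,"dz":120,"yaw":-15},{"dx":-16,"dy":12,"dz":160,"yaw":-20},{"dx":-20,"dy":15,"dz":200,"yaw":-25},{"dx":-24,"dy":18,"dz":240,"yaw":-30},{"dx":-28,"dy":21,"dz":280,"yaw":-35},{"dx":-32,"dy":24,"dz":320,"yaw":-38.8}]'
python3 - <<'E'
from h import *
s=env.state();print(s["eef_pos"],np.round(s["orientation"],3),s["q"],s["force"],s["time"])
c,im=snap("wrist","pics/w1.png");print(c)
E
```

```text
[ 0.19011326 -0.64710834  0.23042427] [[ 0.282 -0.001  0.959]
 [-0.959  0.002  0.282]
 [-0.002 -1.    -0.   ]] [67.43228799 27.37120298  1.2812194  89.17228959 -0.65929245 63.55987693
 -4.76023258] [-0.42126365 -0.08974748 -0.4021667 ] 0.1
{'fov_y': 65.70646984690485, 'cx': 319.74424050855606, 'cy': 240.74909627993654, 'eye': array([ 0.25890535, -0.62798863,  0.37311149]), 'orientation': array([[ 0.28293531, -0.92061777, -0.26909205],
       [-0.95913728, -0.27210155, -0.07756559],
       [-0.0018121 ,  0.28004226, -0.95998596]])}invalid input at $[0]: expected keys dx, dy, dz, yaw, fingers
invalid input at $[0]: expected keys dx, dy, dz, yaw, fingers
```

View pics/w1.png

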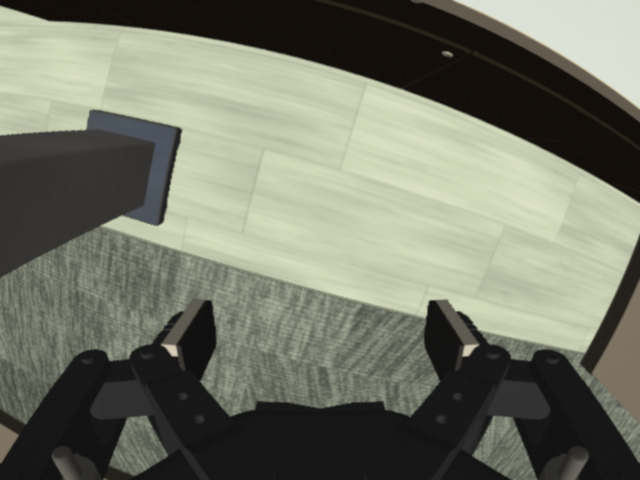

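The moves were refused because every row needs all the keys (the picture shows only floor and cart, so nothing moved). I'll resend with "fingers".

```bash
python3 -m inch '[{"dx":-29,"dy":4,"dz":28,"yaw":-5,"fingers":85},{"dx":-58,"dy":8,"dz":56,"yaw":-10,"fingers":85},{"dx":-86,"dy":11,"dz":84,"yaw":-15,"fingers":85},{"dx":-115,"dy":15,"dz":112,"yaw":-20,"fingers":85},{"dx":-144,"dy":19,"dz":140,"yaw":-25,"fingers":85},{"dx":-173,"dy":23,"dz":168,"yaw":-30,"fingers":85},{"dx":-201,"dy":26,"dz":196,"yaw":-35,"fingers":85},{"dx":-230,"dy":30,"dz":224,"yaw":-40,"fingers":85}]' 60
python3 -m inch '[{"dx":-4,"dy":3,"dz":40,"yaw":-5,"fingers":85},{"dx":-8,"dy":6,"dz":80,"yaw":-10,"fingers":85},{"dx":-12,"dy":9,"dz":120,"yaw":-15,"fingers":85},{"dx":-16,"dy":12,"dz":160,"yaw":-20,"fingers":85},{"dx":-20,"dy":15,"dz":200,"yaw":-25,"fingers":85},{"dx":-24,"dy":18,"dz":240,"yaw":-30,"fingers":85},{"dx":-28,"dy":21,"dz":280,"yaw":-35,"fingers":85},{"dx":-32,"dy":24,"dz":320,"yaw":-38.8,"fingers":85}]'
python3 - <<'E'
from h import *
s=env.state();print(s["eef_pos"],np.round(s["orientation"],3),s["q"],s["force"],s["time"])
c,im=snap("wrist","pics/w2.png")
E
```

```text
time: 0.82
eef_pos: [0.3408, -0.3621, 0.2013]
orientation: [[0.835, 0.0, 0.55], [-0.55, -0.0, 0.835], [0.0, -1.0, -0.0]]
force: [1.5, -0.1, -0.3]
grip_width: 0.0852
time: 1.48
eef_pos: [0.4914, -0.0779, 0.1772]
orientation: [[0.996, 0.0, -0.094], [0.094, -0.0, 0.996], [0.0, -1.0, -0.0]]
force: [1.8, 0.3, 0.1]
grip_width: 0.0847
[ 0.49135409 -0.07792209  0.17722044] [[ 0.996  0.    -0.094]
 [ 0.094 -0.     0.996]
 [ 0.    -1.    -0.   ]] [ 27.85681046  17.05923572 -30.56027793 114.52655168  11.0553875
  51.1911781   -3.16060601] [1.77154287 0.34335072 0.11160149] 1.4833
```

View pics/w2.png

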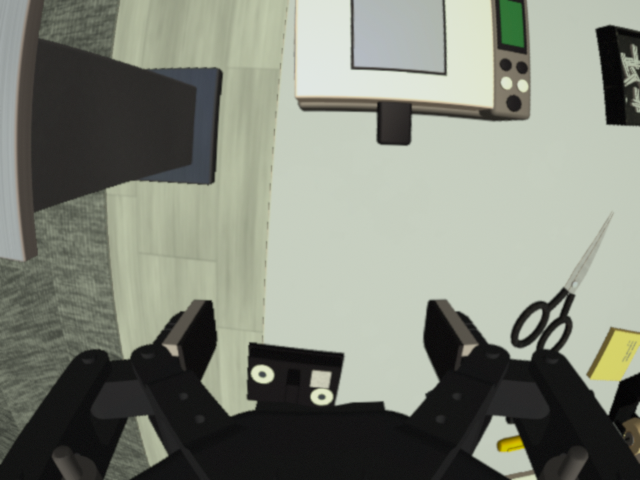

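The wrist view shows the tab at cols 377–411 and rows 100–145, the lid's free edge along row ~100, and the target cartridge at (248–343, 345–405). Now to measure them.

```bash
python3 - <<'E'
from h import *
c=imaging.get_calibration("wrist");im=cv2.imread("pics/w2.png");g=im.max(axis=2)
W=lambda u,v,z:onz(c,u,v,z,True)
d=(g<70)
L=[];R=[]
for v in range(112,136,3):
    xs=np.where(d[v,360:430])[0]+360
    a,b=W(xs.min()-.5,v,.067),W(xs.max()+.5,v,.067);L.append(a[:2]);R.append(b[:2])
L=np.array(L);R=np.array(R)
print("width",np.linalg.norm((R-L),axis=1).round(4),"mid",((L+R)/2)[[0,-1]].round(4))
for n,E in(("L",L),("R",R)): 
    q=np.polyfit(E[:,1],E[:,0],1);print(n,"dir of tab deg off world y",np.degrees(np.arctan(q[0])).round(2))
col=d[95:155,394];ys=np.where(col)[0]+95;print("rows",ys.min(),ys.max());
print("tip top",W(394,ys.max()+.5,.067),"tip bottom-edge",W(394,ys.max()+.5,.057))
print([int(g[v,394]) for v in range(92,150)])
# lid top front edge: bright->dark transitions
P=[]
for u in list(range(305,372,6))+list(range(420,486,6)):
    v=next(v for v in range(70,125) if g[v,u]<215);P.append(W(u,v-.5,.08)[:2])
P=np.array(P);q=np.polyfit(P[:,0],P[:,1],1);print("lid edge angle",np.degrees(np.arctan(q[0])),"y at x=.535",np.polyval(q,.535),"resid",np.abs(np.polyval(q,P[:,0])-P[:,1]).max())
# cartridge
m=(g<70).astype(np.uint8);sub=m[335:400,235:360]
T=[]
for u in range(256,340,6):
    v=next(v for v in range(335,400) if d[v,u]);T.append(W(u,v-.5,.03)[:2])
T=np.array(T);print("cart far edge pts",T[[0,-1]].round(4),np.degrees(np.arctan(np.polyfit(T[:,0],T[:,1],1)[0])))
for v in(365,375,385):
    xs=np.where(d[v,235:360])[0]+235;print("cart ends",W(xs.min()-.5,v,.03).round(4),W(xs.max()+.5,v,.03).round(4))
cv2.imwrite("pics/c2.png",cv2.resize(im[335:410,235:360],None,fx=6,fy=6,interpolation=2))
E
```

```text
width [0.0375 0.0231 0.0231 0.0231 0.0231 0.0231 0.0224 0.0224] mid [[0.5433 0.0252]
 [0.5382 0.0096]]
L dir of tab deg off world y -8.35
R dir of tab deg off world y 26.46
rows 102 143
tip top [0.53942283 0.00239425 0.067     ] tip bottom-edge [0.54147362 0.00247861 0.057     ]
[231, 231, 231, 231, 230, 224, 213, 182, 128, 90, 61, 54, 54, 55, 54, 55, 54, 54, 54, 53, 53, 52, 51, 52, 51, 50, 52, 50, 51, 51, 50, 49, 49, 49, 50, 48, 49, 49, 47, 48, 47, 47, 47, 45, 46, 46, 46, 44, 44, 42, 37, 35, 78, 147, 194, 206, 205, 207]
lid edge angle 9.03159698596758 y at x=.535 0.0386555178478809 resid 0.014150877092460115
cart far edge pts [[ 0.4501 -0.1861]
 [ 0.5223 -0.1874]] -1.2800437946246144
cart ends [ 0.4435 -0.2117  0.03  ] [ 0.5311 -0.2009  0.03  ]
cart ends [ 0.4427 -0.2241  0.03  ] [ 0.5308 -0.2129  0.03  ]
cart ends [ 0.4429 -0.2368  0.03  ] [ 0.5305 -0.2254  0.03  ]
```

View pics/c2.png

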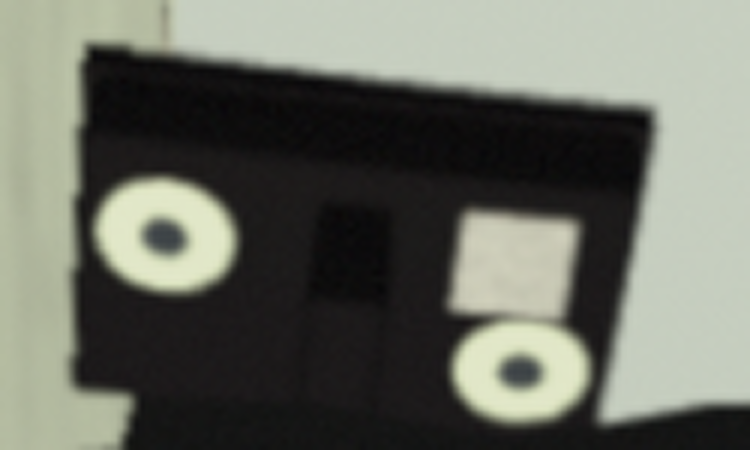

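The wrist pose was probably still settling when I took the picture, so I'll repeat it at rest with the calibration read first.

```bash
cat > m.py <<'E'
from h import *
s=env.state();print(s["eef_pos"],s["time"])
c,im=snap("wrist","pics/w3.png");im=im[:,:,::-1];g=im.max(axis=2);d=g<75
W=lambda u,v,z:onz(c,u,v,z,True)
ct=imaging.get_calibration("top")
cs,_=cv2.findContours(d.astype(np.uint8),cv2.RETR_LIST,cv2.CHAIN_APPROX_NONE)
q=proj(c,[.535,.006,.067],True);print("expected tab px",q,"cart px",proj(c,[.479,-.239,.03],True))
u0,v0=map(int,q)
L=[];R=[]
for v in range(v0-8,v0+8,2):
    xs=[u0];
    a=u0
    while d[v,a]:a-=1
    b=u0
    while d[v,b]:b+=1
    L.append(W(a+.5,v,.067)[:2]);R.append(W(b-.5,v,.067)[:2])
L=np.array(L);R=np.array(R);print("width",np.linalg.norm(R-L,axis=1).round(4)[[0,-1]],"mid",((L+R)/2)[[0,-1]].round(4))
for E in(L,R):print("tab dx/dy deg",np.degrees(np.arctan(np.polyfit(E[:,1],E[:,0],1)[0])).round(2))
v=v0
while d[v,u0]:v+=1
print("tip",W(u0,v-.5,.067).round(4));v=v0
while d[v,u0]:v-=1
print("root",W(u0,v+.5,.067).round(4))
# lid front top edge by brightness
P=[]
for u in list(range(u0-80,u0-25,5))+list(range(u0+28,u0+80,5)):
    cand=[v for v in range(v0-60,v0+10) if g[v,u]<218 and g[v-4,u]>222]
    if cand:P.append(W(u,cand[0]-.5,.08)[:2])
P=np.array(P);k=np.polyfit(P[:,0],P[:,1],1);r=np.abs(np.polyval(k,P[:,0])-P[:,1]);ok=r<np.median(r)*3;k=np.polyfit(P[ok,0],P[ok,1],1)
print("lid edge deg",np.degrees(np.arctan(k[0])),"y@.535",np.polyval(k,.535),len(P))
E
python3 m.py
```

```text
[ 0.49509356 -0.06901534  0.17757553] 1.5333
expected tab px (np.float64(388.386119333023), np.float64(137.42966905817423)) cart px (np.float64(283.72654563169465), np.float64(390.9828583234832))
width [0.023 0.023] mid [[0.5341 0.0118]
 [0.5346 0.0021]]
tab dx/dy deg -2.79
tab dx/dy deg -4.89
tip [ 0.5365 -0.0078  0.067 ]
root [0.5329 0.021  0.067 ]
lid edge deg 5.2455118301119175 y@.535 0.022619555150793953 22
```

```bash
python3 -m inch '[{"dx":14,"dy":10,"dz":22,"yaw":0,"fingers":50},{"dx":30,"dy":25,"dz":46,"yaw":0,"fingers":50},{"dx":42,"dy":40,"dz":65,"yaw":0,"fingers":50},{"dx":48,"dy":52,"dz":75,"yaw":0,"fingers":50},{"dx":51,"dy":60,"dz":79,"yaw":0,"fingers":50},{"dx":51,"dy":62,"dz":79,"yaw":0,"fingers":50},{"dx":51,"dy":62,"dz":79,"yaw":0,"fingers":50}]' 60
python3 - <<'E'
from h import *
s=env.state();print(s["eef_pos"],np.array(s["orientation"])[:,0],s["force"],s["grip_width"],s["qd"],s["time"])
O=np.array(s["orientation"]);d=np.array([.5345,.0042,.052])-s["eef_pos"];print("move",1000*O.T@d)
E
```

```text
time: 2.17
eef_pos: [0.5338, 0.0025, 0.1147]
orientation: [[0.996, -0.002, -0.089], [0.089, -0.001, 0.996], [-0.002, -1.0, -0.0]]
force: [-0.1, -0.2, 0.4]
grip_width: 0.0498
[0.53384127 0.00254355 0.11467128] [ 0.99599536  0.08938453 -0.00191248] [-0.13154024 -0.16275426  0.40235018] 0.04980693089356827 [ 0.99231031 -1.26270702  0.06634369 -0.38199581 -0.23618082  0.53047957
  0.35314955] 2.1667
move [ 0.92400998 62.66884219  1.62171504]
```

```bash
python3 -m inch '[{"dx":0.5,"dy":20,"dz":1,"yaw":0,"fingers":50},{"dx":0.5,"dy":40,"dz":1,"yaw":0,"fingers":50},{"dx":0.5,"dy":55,"dz":1,"yaw":0,"fingers":50},{"dx":0.5,"dy":62,"dz":1,"yaw":0,"fingers":50},{"dx":0.5,"dy":62,"dz":1,"yaw":0,"fingers":50}]' 20
python3 -m inch '[{"dx":0,"dy":0,"dz":0,"yaw":0,"fingers":10},{"dx":0,"dy":0,"dz":0,"yaw":0,"fingers":10},{"dx":0,"dy":0,"dz":0,"yaw":0,"fingers":10},{"dx":0,"dy":0,"dz":0,"yaw":0,"fingers":10},{"dx":0,"dy":0,"dz":0,"yaw":0,"fingers":10},{"dx":0,"dy":0,"dz":0,"yaw":0,"fingers":10}]' 20
python3 - <<'E'
from h import *
th=np.arange(0,2.2,.1)
r=140.5;p0=np.arctan2(12,138.5)
for t in th: print(round(t,1),"dz",round(r*(np.cos(p0)-np.cos(t+p0)),1),"dy",round(-r*(np.sin(t+p0)-np.sin(p0)),1))
E
```

```text
time: 2.58
eef_pos: [0.534, 0.0031, 0.0526]
orientation: [[0.996, -0.002, -0.088], [0.088, -0.001, 0.996], [-0.002, -1.0, -0.001]]
force: [-0.3, -0.1, 1.4]
grip_width: 0.0497
time: 3.08
eef_pos: [0.5352, 0.0042, 0.0546]
orientation: [[0.996, 0.001, -0.09], [0.09, -0.001, 0.996], [0.001, -1.0, -0.001]]
force: [-3.4, -1.7, 6.1]
grip_width: 0.0234
0.0 dz 0.0 dy -0.0
0.1 dz 1.9 dy -13.9
0.2 dz 5.2 dy -27.6
0.3 dz 9.8 dy -40.8
0.4 dz 15.8 dy -53.6
0.5 dz 22.9 dy -65.6
0.6 dz 31.3 dy -76.9
0.7 dz 40.7 dy -87.3
0.8 dz 51.2 dy -96.7
0.9 dz 62.5 dy -105.1
1.0 dz 74.6 dy -112.2
1.1 dz 87.3 dy -118.1
1.2 dz 100.6 dy -122.7
1.3 dz 114.2 dy -126.0
1.4 dz 128.1 dy -127.9
1.5 dz 142.2 dy -128.4
1.6 dz 156.2 dy -127.4
1.7 dz 170.0 dy -125.1
1.8 dz 183.6 dy -121.4
1.9 dz 196.7 dy -116.4
2.0 dz 209.3 dy -110.1
2.1 dz 221.1 dy -102.6
```

```bash
python3 -m inch '[{"dx":0,"dy":-13.9,"dz":1.9,"yaw":0,"fingers":10},{"dx":0,"dy":-27.6,"dz":5.2,"yaw":0,"fingers":10},{"dx":0,"dy":-40.8,"dz":9.8,"yaw":0,"fingers":10},{"dx":0,"dy":-53.6,"dz":15.8,"yaw":0,"fingers":10},{"dx":0,"dy":-65.6,"dz":22.9,"yaw":0,"fingers":10},{"dx":0,"dy":-76.9,"dz":31.3,"yaw":0,"fingers":10},{"dx":0,"dy":-87.3,"dz":40.7,"yaw":0,"fingers":10},{"dx":0,"dy":-96.7,"dz":51.2,"yaw":0,"fingers":10}]'
python3 - <<'E'
from h import *
s=env.state();print(s["eef_pos"],s["force"],s["grip_width"])
snap("side","pics/s1.png")
im=cv2.imread("pics/s1.png")[170:330,250:410];c,w=snap("wrist","pics/w4.png")
cv2.imwrite("pics/c3.png",np.hstack([cv2.resize(im,(450,450)),cv2.resize(cv2.imread("pics/w4.png")[:,160:480],(300,450))]))
E
```

```text
time: 3.75
eef_pos: [0.5303, 0.0562, 0.1511]
orientation: [[0.996, 0.0, -0.09], [0.09, -0.0, 0.996], [0.0, -1.0, -0.001]]
force: [0.3, 0.9, -5.0]
grip_width: 0.0231
[0.53032426 0.05624575 0.15110672] [ 0.33074758  0.86107258 -4.97123551] 0.023053732840979516
```

View pics/c3.png

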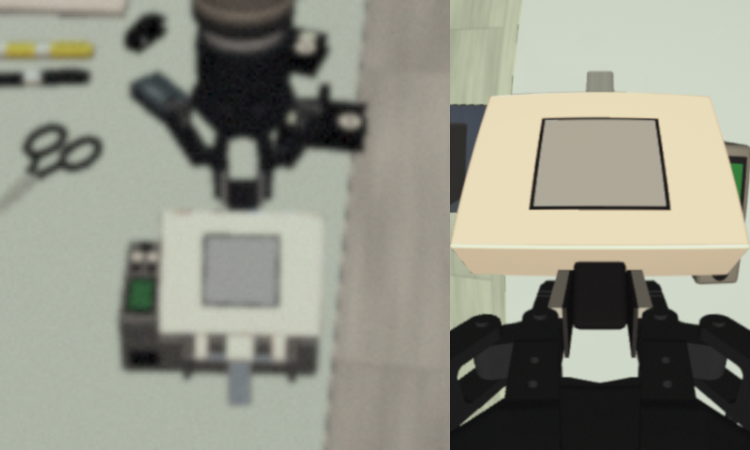

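The lid is about 0.8 rad up, with the tab held squarely between the pads. I'll carry on along the arc, slowing towards the stop range.

```bash
python3 -m inch '[{"dx":0,"dy":-8.4,"dz":11.3,"yaw":0,"fingers":10},{"dx":0,"dy":-15.5,"dz":23.4,"yaw":0,"fingers":10},{"dx":0,"dy":-21.4,"dz":36.1,"yaw":0,"fingers":10},{"dx":0,"dy":-26,"dz":49.4,"yaw":0,"fingers":10},{"dx":0,"dy":-29.3,"dz":63,"yaw":0,"fingers":10},{"dx":0,"dy":-31.2,"dz":76.9,"yaw":0,"fingers":10},{"dx":0,"dy":-31.7,"dz":85,"yaw":0,"fingers":10},{"dx":0,"dy":-31.7,"dz":91,"yaw":0,"fingers":10}]'
python3 -m inch '[{"dx":0,"dy":0,"dz":0,"yaw":0,"fingers":10},{"dx":0,"dy":0,"dz":0,"yaw":0,"fingers":10}]'
python3 -m inch '[{"dx":0,"dy":0.5,"dz":7,"yaw":0,"fingers":10},{"dx":0,"dy":1,"dz":14,"yaw":0,"fingers":10},{"dx":0,"dy":1,"dz":14,"yaw":0,"fingers":10}]'
```

```text
time: 4.52
eef_pos: [0.522, 0.1486, 0.1825]
orientation: [[0.996, 0.001, -0.092], [0.092, 0.001, 0.996], [0.001, -1.0, 0.001]]
force: [-2.7, -1.9, 6.7]
grip_width: 0.0236
time: 4.68
eef_pos: [0.5221, 0.1479, 0.1824]
orientation: [[0.996, 0.0, -0.092], [0.092, 0.001, 0.996], [0.0, -1.0, 0.001]]
force: [-2.9, -0.5, 7.6]
grip_width: 0.023
time: 4.93
eef_pos: [0.5208, 0.1626, 0.1813]
orientation: [[0.996, 0.001, -0.092], [0.092, 0.001, 0.996], [0.001, -1.0, 0.001]]
force: [-3.1, -0.5, 8.6]
grip_width: 0.0232
```

```bash
python3 -m inch '[{"dx":0,"dy":-3,"dz":0,"yaw":0,"fingers":10},{"dx":0,"dy":-2.5,"dz":4,"yaw":0,"fingers":10},{"dx":0,"dy":-2.5,"dz":4,"yaw":0,"fingers":10}]'
python3 -m inch '[{"dx":0,"dy":0.3,"dz":2,"yaw":0,"fingers":10},{"dx":0,"dy":0.6,"dz":4,"yaw":0,"fingers":10},{"dx":0,"dy":0.6,"dz":4,"yaw":0,"fingers":10}]'
python3 -m inch '[{"dx":0,"dy":0.5,"dz":2,"yaw":0,"fingers":10},{"dx":0,"dy":0.5,"dz":2,"yaw":0,"fingers":10}]'
```

```text
time: 5.18
eef_pos: [0.5204, 0.1636, 0.1816]
orientation: [[0.996, -0.001, -0.09], [0.09, -0.001, 0.996], [-0.001, -1.0, -0.0]]
force: [4.5, -1.1, -14.3]
grip_width: 0.0231
time: 5.43
eef_pos: [0.5201, 0.1676, 0.1815]
orientation: [[0.996, -0.001, -0.09], [0.09, -0.001, 0.996], [-0.001, -1.0, -0.001]]
force: [5.8, -1.5, -15.3]
grip_width: 0.0229
time: 5.6
eef_pos: [0.5199, 0.1699, 0.1814]
orientation: [[0.996, -0.001, -0.09], [0.09, -0.001, 0.996], [-0.001, -1.0, -0.0]]
force: [4.6, -1.6, -15.3]
grip_width: 0.023
```

```bash
python3 -m inch '[{"dx":0,"dy":1,"dz":0,"yaw":0,"fingers":10},{"dx":0,"dy":1.9,"dz":0,"yaw":0,"fingers":10},{"dx":0,"dy":1.9,"dz":0,"yaw":0,"fingers":10}]'
python3 -m inch '[{"dx":0,"dy":0.5,"dz":2,"yaw":0,"fingers":10},{"dx":0,"dy":0.5,"dz":2,"yaw":0,"fingers":10}]'
python3 -m inch '[{"dx":0,"dy":0.5,"dz":2,"yaw":0,"fingers":10},{"dx":0,"dy":0.5,"dz":2,"yaw":0,"fingers":10}]'
python3 -m inch '[{"dx":0,"dy":0.5,"dz":2,"yaw":0,"fingers":10},{"dx":0,"dy":0.5,"dz":2,"yaw":0,"fingers":10}]'
```

```text
time: 5.85
eef_pos: [0.5199, 0.1711, 0.1811]
orientation: [[0.996, 0.0, -0.091], [0.091, 0.001, 0.996], [0.001, -1.0, 0.001]]
force: [0.2, -0.9, 0.1]
grip_width: 0.0232
time: 6.02
eef_pos: [0.5198, 0.1734, 0.1806]
orientation: [[0.996, 0.001, -0.091], [0.091, 0.001, 0.996], [0.001, -1.0, 0.001]]
force: [-2.5, -0.3, 3.9]
grip_width: 0.0231
time: 6.18
eef_pos: [0.5196, 0.1755, 0.1802]
orientation: [[0.996, 0.001, -0.091], [0.091, 0.001, 0.996], [0.001, -1.0, 0.001]]
force: [-2.5, -0.2, 7.1]
grip_width: 0.0234
time: 6.35
eef_pos: [0.5194, 0.1776, 0.1797]
orientation: [[0.996, 0.001, -0.091], [0.091, 0.001, 0.996], [0.001, -1.0, 0.001]]
force: [-3.7, -0.3, 6.2]
grip_width: 0.0234
```

```bash
for i in 1; do python3 -m inch '[{"dx":0,"dy":0.0,"dz":2,"yaw":0,"fingers":10},{"dx":0,"dy":0,"dz":2,"yaw":0,"fingers":10}]'
python3 -m inch '[{"dx":0,"dy":0.5,"dz":2,"yaw":0,"fingers":10},{"dx":0,"dy":0.5,"dz":2,"yaw":0,"fingers":10}]'
python3 -m inch '[{"dx":0,"dy":0.5,"dz":2,"yaw":0,"fingers":10},{"dx":0,"dy":0.5,"dz":2,"yaw":0,"fingers":10}]'; done | grep -v orient
```

```text
time: 6.52
eef_pos: [0.5192, 0.1792, 0.1793]
force: [-3.6, 1.1, 5.2]
grip_width: 0.023
time: 6.68
eef_pos: [0.5191, 0.1812, 0.1788]
force: [-3.6, -0.3, 6.3]
grip_width: 0.0233
time: 6.85
eef_pos: [0.5189, 0.1833, 0.1783]
force: [-3.6, 0.3, 6.5]
grip_width: 0.0232
```

```bash
for i in 1; do python3 -m inch '[{"dx":0,"dy":0.4,"dz":2,"yaw":0,"fingers":10},{"dx":0,"dy":0.4,"dz":2,"yaw":0,"fingers":10}]'
python3 -m inch '[{"dx":0,"dy":0.5,"dz":2,"yaw":0,"fingers":10},{"dx":0,"dy":0.5,"dz":2,"yaw":0,"fingers":10}]'
python3 -m inch '[{"dx":0,"dy":0.5,"dz":2,"yaw":0,"fingers":10},{"dx":0,"dy":0.5,"dz":2,"yaw":0,"fingers":10}]'; done | grep -v orient
```

```text
time: 7.02
eef_pos: [0.5187, 0.1851, 0.1778]
force: [-3.5, 0.0, 7.0]
grip_width: 0.023
time: 7.18
eef_pos: [0.5185, 0.187, 0.1773]
force: [-3.9, 0.6, 5.8]
grip_width: 0.0232
time: 7.35
eef_pos: [0.5184, 0.1889, 0.1767]
force: [-3.6, 0.9, 5.6]
grip_width: 0.0233
```

```bash
python3 -c "
from h import *
s=env.state();print(s['eef_pos'],s['force'],s['time'])"
```

```text
[0.51836336 0.1889135  0.17667716] [-3.60902453  0.86724383  5.58824287] 7.35
```

```bash
for i in 1; do python3 -m inch '[{"dx":0,"dy":0.4,"dz":2,"yaw":0,"fingers":10},{"dx":0,"dy":0.4,"dz":2,"yaw":0,"fingers":10}]'
python3 -m inch '[{"dx":0,"dy":0.6,"dz":2,"yaw":0,"fingers":10},{"dx":0,"dy":0.6,"dz":2,"yaw":0,"fingers":10}]'
python3 -m inch '[{"dx":0,"dy":0.7,"dz":2,"yaw":0,"fingers":10},{"dx":0,"dy":0.7,"dz":2,"yaw":0,"fingers":10}]'; done | grep -v orient
```

```text
time: 7.52
eef_pos: [0.5182, 0.1907, 0.1762]
force: [-2.9, 1.1, 5.7]
grip_width: 0.023
time: 7.68
eef_pos: [0.518, 0.1927, 0.1755]
force: [-3.5, -0.0, 5.8]
grip_width: 0.0231
time: 7.85
eef_pos: [0.5179, 0.1947, 0.1749]
force: [-3.1, 0.2, 5.2]
grip_width: 0.0236
```

```bash
for i in 1; do python3 -m inch '[{"dx":0,"dy":0.7,"dz":2,"yaw":0,"fingers":10},{"dx":0,"dy":0.7,"dz":2,"yaw":0,"fingers":10}]'
python3 -m inch '[{"dx":0,"dy":0.7,"dz":2,"yaw":0,"fingers":10},{"dx":0,"dy":0.7,"dz":2,"yaw":0,"fingers":10}]'
python3 -m inch '[{"dx":0,"dy":0.8,"dz":2,"yaw":0,"fingers":10},{"dx":0,"dy":0.8,"dz":2,"yaw":0,"fingers":10}]'; done | grep -v orient
```

```text
time: 8.02
eef_pos: [0.5177, 0.1967, 0.1741]
force: [-3.3, 1.1, 6.2]
grip_width: 0.0234
time: 8.18
eef_pos: [0.5175, 0.1986, 0.1734]
force: [-3.4, 1.4, 6.2]
grip_width: 0.0229
time: 8.35
eef_pos: [0.5173, 0.2007, 0.1726]
force: [-3.3, 1.1, 7.0]
grip_width: 0.0236
```

```bash
for i in 1; do python3 -m inch '[{"dx":0,"dy":0.6,"dz":2,"yaw":0,"fingers":10},{"dx":0,"dy":0.6,"dz":2,"yaw":0,"fingers":10}]'
python3 -m inch '[{"dx":0,"dy":0.8,"dz":2,"yaw":0,"fingers":10},{"dx":0,"dy":0.8,"dz":2,"yaw":0,"fingers":10}]'
python3 -m inch '[{"dx":0,"dy":0.8,"dz":2,"yaw":0,"fingers":10},{"dx":0,"dy":0.8,"dz":2,"yaw":0,"fingers":10}]'; done | grep -v orient
```

```text
time: 8.52
eef_pos: [0.5172, 0.2024, 0.1719]
force: [-2.5, 2.2, 6.0]
grip_width: 0.0237
time: 8.68
eef_pos: [0.517, 0.2044, 0.1711]
force: [-2.4, 1.3, 4.9]
grip_width: 0.0231
time: 8.85
eef_pos: [0.5168, 0.2064, 0.1703]
force: [-3.5, 1.3, 5.5]
grip_width: 0.0231
```

```bash
for i in 1; do python3 -m inch '[{"dx":0,"dy":0.8,"dz":2,"yaw":0,"fingers":10},{"dx":0,"dy":0.8,"dz":2,"yaw":0,"fingers":10}]'
python3 -m inch '[{"dx":0,"dy":0.9,"dz":2,"yaw":0,"fingers":10},{"dx":0,"dy":0.9,"dz":2,"yaw":0,"fingers":10}]'
python3 -m inch '[{"dx":0,"dy":1,"dz":2,"yaw":0,"fingers":10},{"dx":0,"dy":1,"dz":2,"yaw":0,"fingers":10}]'; done | grep -v orient
```

```text
time: 9.02
eef_pos: [0.5166, 0.2082, 0.1694]
force: [-2.2, 0.8, 4.6]
grip_width: 0.0233
time: 9.18
eef_pos: [0.5165, 0.2102, 0.1685]
force: [-3.7, 0.9, 5.2]
grip_width: 0.0232
time: 9.35
eef_pos: [0.5162, 0.2122, 0.1675]
force: [-3.3, 1.5, 5.2]
grip_width: 0.0235
```

```bash
for i in 1; do python3 -m inch '[{"dx":0,"dy":0.9,"dz":2,"yaw":0,"fingers":10},{"dx":0,"dy":0.9,"dz":2,"yaw":0,"fingers":10}]'
python3 -m inch '[{"dx":0,"dy":1,"dz":2,"yaw":0,"fingers":10},{"dx":0,"dy":1,"dz":2,"yaw":0,"fingers":10}]'; done | grep -v orient
python3 - <<'E'
from h import *
s=env.state();print(s["time"],s["torque"])
c,w=snap("side","pics/s2.png")
print(cv2.imwrite("pics/c4.png",np.hstack([cv2.resize(cv2.imread("pics/s2.png")[190:330,270:410],(450,450),interpolation=2),cv2.resize(cv2.imread("pics/top0.png")[0:1,0:1],(1,450))])))
c,w=snap("wrist","pics/w5.png")
cv2.imwrite("pics/c4.png",np.hstack([cv2.imread("pics/c4.png"),cv2.resize(cv2.imread("pics/w5.png")[:,160:480],(300,450))]))
E
```

```text
time: 9.52
eef_pos: [0.5161, 0.2142, 0.1666]
force: [-3.4, 1.4, 4.8]
grip_width: 0.023
time: 9.68
eef_pos: [0.5159, 0.2162, 0.1655]
force: [-2.7, 1.2, 4.8]
grip_width: 0.0234
9.6833 [ 0.16752434  0.58322806 -0.02649914]
True
```

View pics/c4.png

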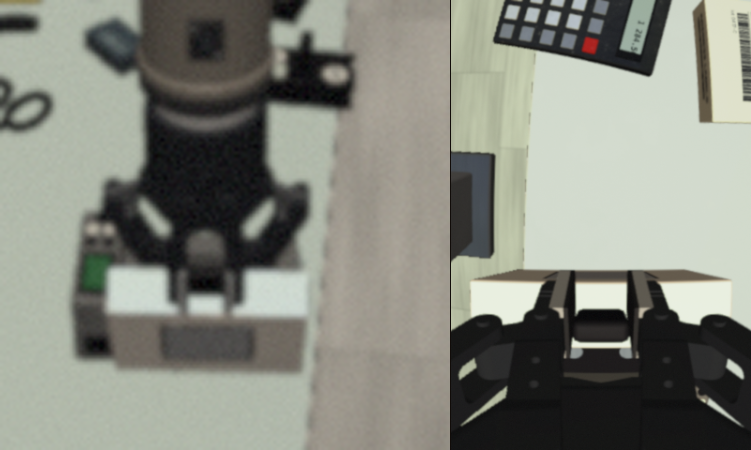

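```bash
for i in 1; do python3 -m inch '[{"dx":0,"dy":1,"dz":2,"yaw":0,"fingers":10},{"dx":0,"dy":1,"dz":2,"yaw":0,"fingers":10}]'
python3 -m inch '[{"dx":0,"dy":1,"dz":2,"yaw":0,"fingers":10},{"dx":0,"dy":1,"dz":2,"yaw":0,"fingers":10}]'; done | grep -v orient
python3 - <<'E'
import numpy as np
from scipy.optimize import least_squares as ls
P=np.array([(.0042,.0546),(.0562,.1511),(.1479,.1824),(.1711,.1811),(.1792,.1793),(.1889,.1767),(.1986,.1734),(.2064,.1703),(.2122,.1675),(.2162,.1655)]);P[:,0]/=.996
for Q in(P,P[1:],P[3:]):
    r=ls(lambda p:np.hypot(Q[:,0]-p[0],Q[:,1]-p[1])-p[2],[.14,.05,.14]).x;a=np.arctan2(P[:,1]-r[1],r[0]-P[:,0]);print(r,(a-a[0])[[1,-2,-1]],a[-1]-.086)
E
```

```text
time: 9.95
eef_pos: [0.5157, 0.2181, 0.1646]
force: [-2.8, 1.8, 4.6]
grip_width: 0.0233
time: 10.12
eef_pos: [0.5155, 0.2201, 0.1635]
force: [-2.6, 1.3, 4.1]
grip_width: 0.0234
[0.14773046 0.03842344 0.14457495] [0.77754641 1.92704376 1.95804029] 1.9842844822961168
[0.14786828 0.03480753 0.1479109 ] [0.76753626 1.89049269 1.92083529] 1.971754497141981
[0.14263316 0.02244281 0.16127802] [0.75217841 1.79446926 1.8222924 ] 1.964565257523024
```

```bash
for i in 1; do python3 -m inch '[{"dx":0,"dy":1,"dz":2,"yaw":0,"fingers":10},{"dx":0,"dy":1,"dz":2,"yaw":0,"fingers":10}]'
python3 -m inch '[{"dx":0,"dy":1.1,"dz":2,"yaw":0,"fingers":10},{"dx":0,"dy":1.1,"dz":2,"yaw":0,"fingers":10}]'; python3 -m inch '[{"dx":0,"dy":1.1,"dz":2,"yaw":0,"fingers":10},{"dx":0,"dy":1.1,"dz":2,"yaw":0,"fingers":10}]'; done | grep -v orient
```

```text
time: 10.28
eef_pos: [0.5154, 0.222, 0.1624]
force: [-1.9, 0.1, 3.7]
grip_width: 0.0234
time: 10.45
eef_pos: [0.5152, 0.2237, 0.1614]
force: [-3.5, 0.4, 5.7]
grip_width: 0.0232
time: 10.62
eef_pos: [0.5151, 0.2252, 0.1605]
force: [-4.3, -1.2, 8.5]
grip_width: 0.0233
```

Contact is now clear: the steps shrink, Fy reverses and Fz rises (about 4–5 N tangential). That is the stop. I'll ease back slightly, then release.

```bash
for i in 1; do python3 -m inch '[{"dx":0,"dy":-0.8,"dz":-1.2,"yaw":0,"fingers":10},{"dx":0,"dy":-1.2,"dz":-1.5,"yaw":0,"fingers":10},{"dx":0,"dy":-1.2,"dz":-1.5,"yaw":0,"fingers":10}]'
python3 -m inch '[{"dx":0,"dy":0,"dz":0,"yaw":0,"fingers":26},{"dx":0,"dy":0,"dz":0,"yaw":0,"fingers":34},{"dx":0,"dy":0,"dz":0,"yaw":0,"fingers":44},{"dx":0,"dy":0,"dz":0,"yaw":0,"fingers":44}]'
done | grep -v orient
python3 - <<'E'
from h import *
s=env.state();print(s["eef_pos"],s["force"]);c,w=snap("wrist","pics/w6.png")
a=cv2.imread("pics/w5.png")[200:480,160:480];b=cv2.imread("pics/w6.png")[200:480,160:480]
cv2.imwrite("pics/c5.png",np.hstack([a,b]))
E
```

```text
time: 10.87
eef_pos: [0.5152, 0.2236, 0.1614]
force: [-0.9, -1.3, 3.5]
grip_width: 0.0232
time: 11.2
eef_pos: [0.5153, 0.2245, 0.1614]
force: [-0.3, -0.4, 0.5]
grip_width: 0.044
[0.51527071 0.22450362 0.16142891] [-0.29111196 -0.37442952  0.49422942]
```

View pics/c5.png

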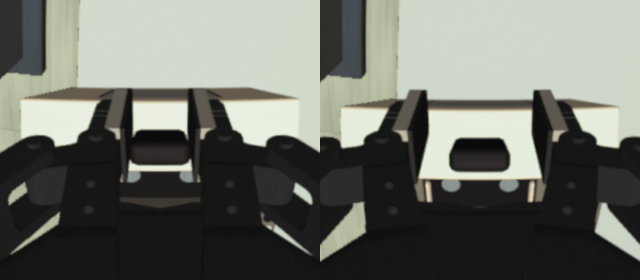

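```bash
for i in 1; do python3 -m inch '[{"dx":0,"dy":-10,"dz":0,"yaw":0,"fingers":44},{"dx":0,"dy":-25,"dz":0,"yaw":0,"fingers":44},{"dx":0,"dy":-45,"dz":0,"yaw":0,"fingers":44},{"dx":0,"dy":-62,"dz":-5,"yaw":0,"fingers":44},{"dx":0,"dy":-70,"dz":-20,"yaw":0,"fingers":44},{"dx":-3,"dy":-70,"dz":-45,"yaw":0,"fingers":60},{"dx":-7,"dy":-70,"dz":-75,"yaw":0,"fingers":85},{"dx":-12,"dy":-70,"dz":-110,"yaw":0,"fingers":85}]'
python3 -m inch '[{"dx":-6,"dy":0,"dz":-36,"yaw":0,"fingers":85},{"dx":-12,"dy":0,"dz":-72,"yaw":0,"fingers":85},{"dx":-18,"dy":0,"dz":-108,"yaw":0,"fingers":85},{"dx":-24,"dy":0,"dz":-144,"yaw":0,"fingers":85},{"dx":-30,"dy":0,"dz":-180,"yaw":0,"fingers":85},{"dx":-36,"dy":0,"dz":-216,"yaw":1,"fingers":85},{"dx":-42,"dy":0,"dz":-252,"yaw":2,"fingers":85},{"dx":-47,"dy":0,"dz":-285,"yaw":4,"fingers":85}]'
python3 -m inch '[{"dx":-4,"dy":4,"dz":-30,"yaw":1,"fingers":85},{"dx":-9,"dy":9,"dz":-55,"yaw":2,"fingers":85},{"dx":-14,"dy":14,"dz":-75,"yaw":2.8,"fingers":85},{"dx":-18,"dy":18,"dz":-88,"yaw":2.8,"fingers":85},{"dx":-18,"dy":20,"dz":-94,"yaw":2.8,"fingers":85},{"dx":-18,"dy":20,"dz":-94,"yaw":2.8,"fingers":85}]'
done
python3 - <<'E'
from h import *
s=env.state();print(s["eef_pos"],s["force"]);c,w=snap("wrist","pics/w7.png");print(c)
c2,w=snap("top","pics/t2.png")
a=cv2.imread("pics/w7.png");b=cv2.imread("pics/t2.png")[220:320,210:310]
cv2.imwrite("pics/c6.png",np.hstack([cv2.resize(a,(480,360)),cv2.resize(b,(310,360),interpolation=2)]))
import pickle;pickle.dump(c,open("c7.pkl","wb"))
E
```

```text
time: 11.92
eef_pos: [0.5132, 0.1144, 0.2328]
orientation: [[0.996, 0.002, -0.093], [0.093, 0.001, 0.996], [0.002, -1.0, 0.001]]
force: [0.8, -1.4, -0.5]
grip_width: 0.0781
time: 12.58
eef_pos: [0.4916, -0.1766, 0.2326]
orientation: [[1.0, 0.001, -0.019], [0.019, -0.001, 1.0], [0.001, -1.0, -0.001]]
force: [0.5, 0.2, 0.4]
grip_width: 0.0849
time: 13.08
eef_pos: [0.4756, -0.2691, 0.2112]
orientation: [[1.0, -0.001, 0.029], [-0.029, 0.0, 1.0], [-0.001, -1.0, 0.0]]
force: [-0.1, 0.3, 0.2]
grip_width: 0.0849
[ 0.47556621 -0.26913934  0.21116881] [-0.07394051  0.26042026  0.21540401]
{'fov_y': 65.70646984690485, 'cx': 319.74424050855606, 'cy': 240.74909627993654, 'eye': array([ 0.47822667, -0.19881185,  0.35390301]), 'orientation': array([[ 9.99602582e-01, -2.68573960e-02, -8.56500364e-03],
       [-2.81807781e-02, -9.59826742e-01, -2.79174623e-01],
       [-7.23016140e-04,  2.79305042e-01, -9.60202151e-01]])}
```

View pics/c6.png

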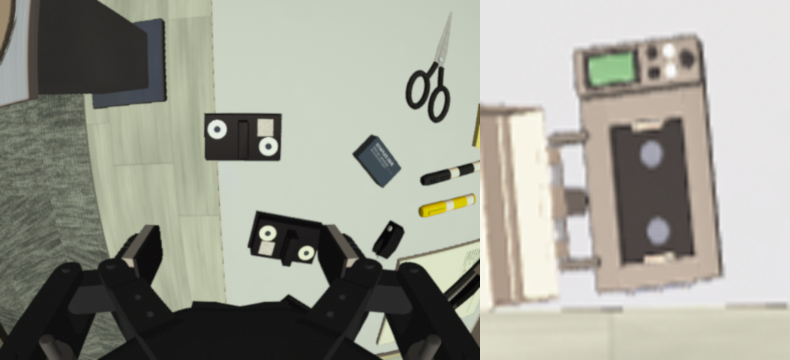

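The wrist view shows the target cartridge at about cols 273–375 and rows 151–214. In the top view the lid stands open and the bay is a dark rectangle. Measuring both now.

```bash
cat > mc.py <<'E'
from h import *
import pickle
def rectfit(c,im,box,z,thr,fish,close=9,inv=False):
    x0,y0,x1,y1=box;g=im.max(axis=2)[y0:y1,x0:x1];m=(g<thr).astype(np.uint8);m=cv2.morphologyEx(m,cv2.MORPH_CLOSE,np.ones((close,close)))
    k=max(cv2.findContours(m,cv2.RETR_EXTERNAL,cv2.CHAIN_APPROX_NONE)[0],key=cv2.contourArea)[:,0]+[x0,y0]
    k=cv2.convexHull(k)[:,0]
    P=np.array([onz(c,u,v,z,fish)[:2] for u,v in k])
    r=cv2.minAreaRect((P*1000).astype(np.float32));b=cv2.boxPoints(r)
    e=b[1]-b[0],b[2]-b[1];L=max(e,key=np.linalg.norm);a=(np.degrees(np.arctan2(L[1],L[0]))+90)%180-90
    print("z",z,"centre",np.round(r[0],1),"size",np.round(r[1],1),"long axis deg",round(a,2));return k
if __name__=="__main__":
    c=pickle.load(open("c7.pkl","rb"));im=cv2.imread("pics/w7.png")
    for t in(60,80,100):rectfit(c,im,(255,135,390,232),.03,t,True)
    ct=imaging.get_calibration("top");it=cv2.imread("pics/t2.png")
    for t in(70,90,110):
        for z in (.046,.016):rectfit(ct,it,(244,250,280,298),z,t,False,3)
E
python3 mc.py
```

```text
z 0.03 centre [ 479.9 -240.1] size [54.6 88.3] long axis deg -1.53
z 0.03 centre [ 480.  -239.9] size [55.2 88.6] long axis deg -2.0
z 0.03 centre [ 479.7 -239.7] size [55.3 89.8] long axis deg -1.78
z 0.046 centre [485.3  33.9] size [2.6 2.5] long axis deg 88.88
z 0.016 centre [485.3  35.6] size [2.6 2.6] long axis deg 88.88
z 0.046 centre [529.2  66.7] size [96.4 61.1] long axis deg 5.24
z 0.016 centre [530.2  69. ] size [98.2 62.3] long axis deg 5.24
z 0.046 centre [529.3  66.8] size [96.9 62.2] long axis deg 5.35
z 0.016 centre [530.2  69. ] size [98.8 63.4] long axis deg 5.35
```

```bash
for i in 1; do python3 -m inch '[{"dx":1,"dy":15,"dz":10,"yaw":0,"fingers":40},{"dx":2,"dy":45,"dz":20,"yaw":0,"fingers":40},{"dx":3,"dy":78,"dz":27,"yaw":0,"fingers":40},{"dx":3.5,"dy":108,"dz":29.7,"yaw":0,"fingers":40},{"dx":3.5,"dy":130,"dz":29.7,"yaw":0,"fingers":40},{"dx":3.5,"dy":145,"dz":29.7,"yaw":0,"fingers":40},{"dx":3.5,"dy":150,"dz":29.7,"yaw":0,"fingers":40},{"dx":3.5,"dy":150,"dz":29.7,"yaw":0,"fingers":40}]' 60
done
python3 -m inch '[{"dx":0,"dy":10,"dz":0,"yaw":0,"fingers":40},{"dx":0,"dy":20,"dz":0,"yaw":0,"fingers":40},{"dx":0,"dy":26,"dz":0,"yaw":0,"fingers":40},{"dx":0,"dy":26,"dz":0,"yaw":0,"fingers":40}]'
```

```text
time: 13.85
eef_pos: [0.4803, -0.2372, 0.0609]
orientation: [[1.0, -0.001, 0.026], [-0.026, 0.002, 1.0], [-0.001, -1.0, 0.001]]
force: [0.0, 0.3, 0.7]
grip_width: 0.04
time: 14.18
eef_pos: [0.4796, -0.2387, 0.0346]
orientation: [[1.0, -0.001, 0.028], [-0.028, 0.001, 1.0], [-0.001, -1.0, 0.001]]
force: [0.9, -0.2, -0.5]
grip_width: 0.0404
```

```bash
python3 -m inch '[{"dx":0,"dy":0,"dz":0,"yaw":0,"fingers":0},{"dx":0,"dy":0,"dz":0,"yaw":0,"fingers":0},{"dx":0,"dy":0,"dz":0,"yaw":0,"fingers":0},{"dx":0,"dy":0,"dz":0,"yaw":0,"fingers":0},{"dx":0,"dy":0,"dz":0,"yaw":0,"fingers":0},{"dx":0,"dy":0,"dz":0,"yaw":0,"fingers":0}]' 70
python3 -m inch '[{"dx":0,"dy":-5,"dz":0,"yaw":0,"fingers":0},{"dx":0,"dy":-20,"dz":0,"yaw":0,"fingers":0},{"dx":0,"dy":-45,"dz":0,"yaw":0,"fingers":0},{"dx":0,"dy":-70,"dz":0,"yaw":0,"fingers":0},{"dx":0,"dy":-90,"dz":0,"yaw":0,"fingers":0},{"dx":0,"dy":-100,"dz":0,"yaw":0,"fingers":0},{"dx":0,"dy":-100,"dz":0,"yaw":0,"fingers":0}]'
```

```text
time: 14.68
eef_pos: [0.4807, -0.2392, 0.0362]
orientation: [[1.0, 0.001, 0.028], [-0.028, -0.0, 1.0], [0.001, -1.0, -0.0]]
force: [-1.0, 0.3, 5.4]
grip_width: 0.0104
time: 15.27
eef_pos: [0.4814, -0.2395, 0.1377]
orientation: [[1.0, 0.004, 0.029], [-0.029, -0.002, 1.0], [0.004, -1.0, -0.002]]
force: [-0.3, 0.8, -2.8]
grip_width: 0.0101
```

```bash
python3 -m inch '[{"dx":3,"dy":0,"dz":18,"yaw":-0.5,"fingers":0},{"dx":8,"dy":0,"dz":50,"yaw":-2,"fingers":0},{"dx":13,"dy":0,"dz":88,"yaw":-3.5,"fingers":0},{"dx":19,"dy":0,"dz":126,"yaw":-5,"fingers":0},{"dx":24,"dy":0,"dz":162,"yaw":-6,"fingers":0},{"dx":29,"dy":0,"dz":193,"yaw":-7,"fingers":0},{"dx":31,"dy":0,"dz":212,"yaw":-7,"fingers":0},{"dx":32,"dy":0,"dz":220,"yaw":-7,"fingers":0}]'
python3 -m inch '[{"dx":0,"dy":0,"dz":0,"yaw":0,"fingers":0},{"dx":0,"dy":0,"dz":0,"yaw":0,"fingers":0},{"dx":0,"dy":0,"dz":0,"yaw":0,"fingers":0}]'
python3 - <<'E'
from h import *
import pickle
s=env.state();print(s["eef_pos"],np.abs(s["qd"]).max())
c,w=snap("wrist","pics/w8.png");pickle.dump((c,s["eef_pos"],s["orientation"]),open("c8.pkl","wb"))
print(proj(c,[.5292,.0667,.046],True))
E
```

```text
time: 15.93
eef_pos: [0.5178, -0.0159, 0.1343]
orientation: [[0.995, -0.002, -0.099], [0.099, 0.002, 0.995], [-0.002, -1.0, 0.002]]
force: [-0.1, -0.2, -1.4]
grip_width: 0.0106
time: 16.18
eef_pos: [0.5179, -0.0222, 0.1349]
orientation: [[0.996, -0.001, -0.091], [0.091, -0.001, 0.996], [-0.002, -1.0, -0.001]]
force: [-0.1, -0.3, -1.3]
grip_width: 0.0107
[ 0.5178744  -0.02215512  0.13488983] 0.615046805302739
(np.float64(351.04609309091694), np.float64(108.16664902405995))
```

View pics/w8.png

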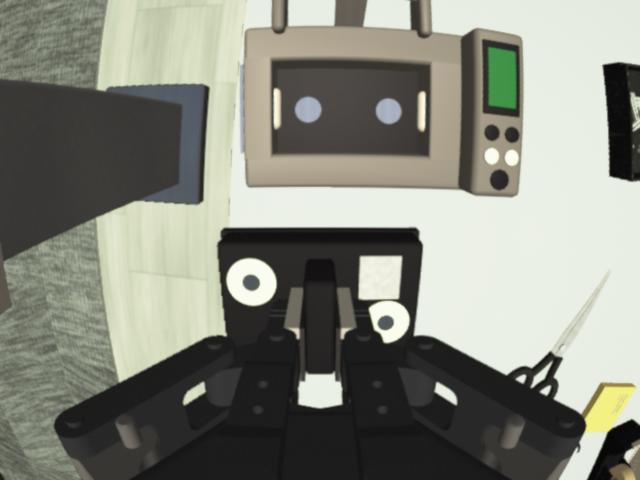

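The bay is clear at cols 271–431 and rows 58–157, with catches at (277,108) and (422,112). The cartridge hangs level in the grip, its far edge at row ~232. Fitting the edges next.

```bash
python3 - <<'E'
from h import *
import pickle
c,tcp,O=pickle.load(open("c8.pkl","rb"));O=np.array(O);im=cv2.imread("pics/w8.png");g=cv2.GaussianBlur(im.max(axis=2).astype(float),(3,3),0)
W=lambda u,v,z:onz(c,u,v,z,True)[:2]*1000
def edge(line):  # strongest gradient, subpixel
    d=np.abs(np.diff(line));i=int(d.argmax());s=d[max(i-2,0):i+3];return (np.arange(max(i-2,0),max(i-2,0)+len(s))*s).sum()/s.sum()+.5
E={}
E["L"]=[(262+edge(g[v,262:276]),v) for v in list(range(66,86,2))+list(range(134,152,2))]
E["R"]=[(423+edge(g[v,423:440]),v) for v in list(range(70,88,2))+list(range(136,152,2))]
E["far"]=[(u,50+edge(g[50:70,u])) for u in range(285,420,5)]
E["near"]=[(u,148+edge(g[148:164,u])) for u in range(285,420,5)]
a=np.radians(5.25);ax=np.array([np.cos(a),np.sin(a)]);ay=np.array([-ax[1],ax[0]])
r={}
for n,p in E.items():
    P=np.array([W(u,v,.046) for u,v in p]);s,t=P@ax,P@ay
    if n in"LR":k=np.polyfit(t,s,1);r[n]=np.median(s);ang=-k[0]
    else:k=np.polyfit(s,t,1);r[n]=np.median(t);ang=k[0]
    print(n,r[n].round(1),"extra deg",np.degrees(ang).round(2),"sd",(s if n in"LR" else t).std().round(2),"px",np.round(p[0],1),np.round(p[-1],1))
print("size",r["R"]-r["L"],r["far"]-r["near"]);ctr=ax*(r["L"]+r["R"])/2+ay*(r["far"]+r["near"])/2;print("bay",ctr)
zc=tcp[2]-.006
F=np.array([W(u,222+edge(g[222:238,u]),zc) for u in range(232,412,6)]);k=np.polyfit(F[:,0],F[:,1],1);print("cart far edge deg",np.degrees(np.arctan(k[0])),"tool",np.degrees(np.arctan2(O[1,0],O[0,0])))
T=(F-tcp[:2]*1000)@O[:2][:,[0,2]];print("far edge tool z",np.median(T[:,1]))
A=np.array([W(210+edge(g[v,210:230]),v,zc) for v in range(244,262,4)]);B=np.array([W(412+edge(g[v,412:430]),v,zc) for v in range(244,262,4)])
for P in(A,B):print("end tool x",np.median((P-tcp[:2]*1000)@O[:2,0]))
E
```

```text
L 483.7 extra deg 0.17 sd 0.07 px [270.5  66. ] [271.2 150. ]
R 583.4 extra deg -0.1 sd 0.05 px [430.4  70. ] [428.9 150. ]
far 49.3 extra deg -0.27 sd 0.19 px [285.   58.5] [415.   62.4]
near -10.7 extra deg 0.07 sd 0.12 px [285.  154.4] [415.  155.6]
size 99.6795234494814 59.96147452910931
bay [529.51860499  68.05228578]
cart far edge deg 5.307067677991891 tool 5.226239538543579
far edge tool z 32.87047856862432
end tool x -43.75511244935566
end tool x 44.46075238051839
```

```bash
python3 - <<'E'
from h import *
import pickle
c,tcp,O=pickle.load(open("c8.pkl","rb"));O=np.array(O);im=cv2.imread("pics/w8.png");g=im.max(axis=2).astype(int)
for u in(255,300,345,390):print(u,g[224:256,u])
f=lambda v,z:(((onz(c,345,v,z,True)-tcp)*1000)@O)[2]
print("top-edge by row",[(v,f(v,tcp[2]-.006).round(1)) for v in(236,238,240,242,244)])
print("silhouette",[(v,f(v,tcp[2]-.0362).round(1),f(v,tcp[2]-.0332).round(1)) for v in(228,229,230)])
# fin far end, top at tcp+.020
print("fin top by row",[(v,f(v,tcp[2]+.0198).round(1)) for v in(258,259,260,261,262)],g[250:285:1,319])
E
```

```text
255 [241 240 230 164  74  25  31  31  25  21  18  18  19  22  21  20  21  24
  29  33  37  41  43  46  45  46  46  45  45  46  45  45]
300 [240 240 229 148  59  26  34  34  25  21  19  18  20  20  21  20  21  21
  27  32  36  40  42  45  45  46  45  44  44  44  45  44]
345 [241 240 229 151  61  25  33  33  26  20  19  19  19  18  20  21  19  23
  28  33  35  38  42  45  45  46  45  44  45  45  45  44]
390 [241 240 231 167  77  27  31  33  24  20  18  18  19  20  20  21  19  22
  25  32  36  40  43  44  45  45  44  45  45  45  54 109]
top-edge by row [(236, np.float64(29.1)), (238, np.float64(28.2)), (240, np.float64(27.4)), (242, np.float64(26.5)), (244, np.float64(25.6))]
silhouette [(228, np.float64(24.9), np.float64(25.6)), (229, np.float64(24.3), np.float64(25.1)), (230, np.float64(23.8), np.float64(24.6))]
fin top by row [(258, np.float64(28.3)), (259, np.float64(27.9)), (260, np.float64(27.5)), (261, np.float64(27.2)), (262, np.float64(26.8))] [44 44 45 44 44 45 46 43 37 24 17 17 20 16 20 18 20 19 20 19 19 18 20 19
 18 19 20 21 20 22 21 27 30 34 37]
```

Bay centre: (0.5295, 0.0681) at 5.25°, measured as 99.7 × 60.0 mm against 99 × 59 nominal. I'll move over it and lower.

```bash
python3 -m inch '[{"dx":3,"dy":0,"dz":12,"yaw":0,"fingers":0},{"dx":8,"dy":0,"dz":34,"yaw":0,"fingers":0},{"dx":13,"dy":0,"dz":58,"yaw":0,"fingers":0},{"dx":17,"dy":0,"dz":77,"yaw":0,"fingers":0},{"dx":19.7,"dy":0,"dz":87,"yaw":0,"fingers":0},{"dx":19.7,"dy":0,"dz":90,"yaw":0,"fingers":0},{"dx":19.7,"dy":5,"dz":90,"yaw":0,"fingers":0},{"dx":19.7,"dy":5,"dz":90,"yaw":0,"fingers":0}]'
python3 -m inch '[{"dx":0,"dy":10,"dz":0,"yaw":0,"fingers":0},{"dx":0,"dy":22,"dz":0,"yaw":0,"fingers":0},{"dx":0,"dy":32,"dz":0,"yaw":0,"fingers":0},{"dx":0,"dy":38,"dz":0,"yaw":0,"fingers":0},{"dx":0,"dy":38,"dz":0,"yaw":0,"fingers":0}]'
python3 -c "
from h import *
import pickle
s=env.state();c,w=snap('wrist','pics/w9.png');pickle.dump((c,s['eef_pos'],s['orientation']),open('c9.pkl','wb'));print(s['eef_pos'],s['force'])"
```

```text
time: 16.9
eef_pos: [0.5291, 0.0694, 0.1295]
orientation: [[0.996, -0.002, -0.092], [0.092, -0.001, 0.996], [-0.002, -1.0, -0.001]]
force: [-0.9, -0.1, -1.2]
grip_width: 0.0107
time: 17.32
eef_pos: [0.5282, 0.0708, 0.0904]
orientation: [[0.996, -0.004, -0.093], [0.093, -0.001, 0.996], [-0.004, -1.0, -0.0]]
force: [-0.8, 0.4, -2.2]
grip_width: 0.0102
[0.52820525 0.07081813 0.09041807] [-0.78661645  0.37230279 -2.1577195 ]
```

```bash
for i in 1; do python3 -m inch '[{"dx":0,"dy":3,"dz":0,"yaw":0,"fingers":0},{"dx":0,"dy":6,"dz":0,"yaw":0,"fingers":0},{"dx":0,"dy":6,"dz":0,"yaw":0,"fingers":0}]'
python3 -m inch '[{"dx":0,"dy":2,"dz":0,"yaw":0,"fingers":0},{"dx":0,"dy":4,"dz":0,"yaw":0,"fingers":0},{"dx":0,"dy":4,"dz":0,"yaw":0,"fingers":0}]'
python3 -m inch '[{"dx":0,"dy":2,"dz":0,"yaw":0,"fingers":0},{"dx":0,"dy":3,"dz":0,"yaw":0,"fingers":0},{"dx":0,"dy":3,"dz":0,"yaw":0,"fingers":0}]'; done |grep -v -e orie -e grip
```

```text
time: 17.62
eef_pos: [0.5296, 0.0715, 0.0864]
force: [-0.6, -0.1, -2.0]
time: 17.87
eef_pos: [0.5295, 0.0714, 0.0824]
force: [-0.3, -0.9, -1.7]
time: 18.12
eef_pos: [0.5297, 0.0714, 0.0795]
force: [-0.1, -0.1, -1.1]
```

```bash
for i in 1; do python3 -m inch '[{"dx":0,"dy":0,"dz":-1,"yaw":0,"fingers":0},{"dx":0,"dy":0,"dz":-1.8,"yaw":0,"fingers":0},{"dx":0,"dy":0,"dz":-1.8,"yaw":0,"fingers":0}]'
python3 -m inch '[{"dx":0,"dy":2,"dz":0,"yaw":0,"fingers":0},{"dx":0,"dy":4,"dz":0,"yaw":0,"fingers":0},{"dx":0,"dy":4,"dz":0,"yaw":0,"fingers":0}]'
python3 -m inch '[{"dx":0,"dy":2,"dz":0,"yaw":0,"fingers":0},{"dx":0,"dy":4,"dz":0,"yaw":0,"fingers":0},{"dx":0,"dy":4,"dz":0,"yaw":0,"fingers":0}]'; done |grep -v -e orie -e grip
```

```text
time: 18.37
eef_pos: [0.5298, 0.0694, 0.0796]
force: [-0.2, 0.1, -2.1]
time: 18.62
eef_pos: [0.5295, 0.0696, 0.0752]
force: [-0.3, -0.2, -1.4]
time: 18.87
eef_pos: [0.5295, 0.0696, 0.0711]
force: [-0.1, -0.0, -2.6]
```

It is in the bay without touching the walls. Now pressing past the catches in small steps.

```bash
for i in 1; do python3 -m inch '[{"dx":0,"dy":2,"dz":0,"yaw":0,"fingers":0},{"dx":0,"dy":4,"dz":0,"yaw":0,"fingers":0},{"dx":0,"dy":4,"dz":0,"yaw":0,"fingers":0}]'
python3 -m inch '[{"dx":0,"dy":1.5,"dz":0,"yaw":0,"fingers":0},{"dx":0,"dy":3,"dz":0,"yaw":0,"fingers":0},{"dx":0,"dy":3,"dz":0,"yaw":0,"fingers":0}]'
python3 -m inch '[{"dx":0,"dy":1.5,"dz":0,"yaw":0,"fingers":0},{"dx":0,"dy":3,"dz":0,"yaw":0,"fingers":0},{"dx":0,"dy":3,"dz":0,"yaw":0,"fingers":0}]'
python3 -m inch '[{"dx":0,"dy":1.5,"dz":0,"yaw":0,"fingers":0},{"dx":0,"dy":3,"dz":0,"yaw":0,"fingers":0},{"dx":0,"dy":3,"dz":0,"yaw":0,"fingers":0}]'; done |grep -v -e orie
```

```text
time: 19.12
eef_pos: [0.5294, 0.0696, 0.0672]
force: [1.2, -0.0, -1.6]
grip_width: 0.0103
time: 19.37
eef_pos: [0.5302, 0.0698, 0.0649]
force: [-0.1, -0.3, 2.8]
grip_width: 0.0105
time: 19.62
eef_pos: [0.5296, 0.0697, 0.0612]
force: [0.3, 0.2, -0.7]
grip_width: 0.0105
time: 19.87
eef_pos: [0.5295, 0.0696, 0.0581]
force: [-0.4, 0.4, -2.4]
grip_width: 0.0103
```

```bash
for i in 1; do python3 -m inch '[{"dx":0,"dy":2,"dz":0,"yaw":0,"fingers":0},{"dx":0,"dy":4,"dz":0,"yaw":0,"fingers":0},{"dx":0,"dy":4,"dz":0,"yaw":0,"fingers":0}]'
python3 -m inch '[{"dx":0,"dy":1.5,"dz":0,"yaw":0,"fingers":0},{"dx":0,"dy":2.5,"dz":0,"yaw":0,"fingers":0},{"dx":0,"dy":2.5,"dz":0,"yaw":0,"fingers":0}]'
python3 -m inch '[{"dx":0,"dy":1.5,"dz":0,"yaw":0,"fingers":0},{"dx":0,"dy":1.5,"dz":0,"yaw":0,"fingers":0}]'; done |grep -v -e orie
```

```text
time: 20.12
eef_pos: [0.5293, 0.0695, 0.0538]
force: [0.6, 0.0, -4.8]
grip_width: 0.01
time: 20.37
eef_pos: [0.5294, 0.0695, 0.0522]
force: [-2.9, -0.5, 2.8]
grip_width: 0.0104
time: 20.53
eef_pos: [0.5294, 0.0695, 0.0521]
force: [-9.1, -2.4, 19.9]
grip_width: 0.0105
```

It's on the floor: TCP z 0.0521 against 0.0522 expected, firm at 20 N, and the catches pulled it down as it snapped in. Releasing and withdrawing.

```bash
for i in 1; do python3 -m inch '[{"dx":0,"dy":-1.5,"dz":0,"yaw":0,"fingers":0},{"dx":0,"dy":-2,"dz":0,"yaw":0,"fingers":0},{"dx":0,"dy":-2,"dz":0,"yaw":0,"fingers":16},{"dx":0,"dy":-2,"dz":0,"yaw":0,"fingers":25},{"dx":0,"dy":-2,"dz":0,"yaw":0,"fingers":36},{"dx":0,"dy":-2,"dz":0,"yaw":0,"fingers":36}]'
python3 -m inch '[{"dx":0,"dy":-5,"dz":0,"yaw":0,"fingers":36},{"dx":0,"dy":-18,"dz":0,"yaw":0,"fingers":36},{"dx":0,"dy":-38,"dz":0,"yaw":0,"fingers":36},{"dx":0,"dy":-62,"dz":-5,"yaw":0,"fingers":36},{"dx":0,"dy":-85,"dz":-15,"yaw":0,"fingers":36},{"dx":0,"dy":-105,"dz":-40,"yaw":0,"fingers":36},{"dx":-8,"dy":-115,"dz":-70,"yaw":0,"fingers":36},{"dx":-8,"dy":-120,"dz":-100,"yaw":0,"fingers":36}]'
python3 -m inch '[{"dx":0,"dy":0,"dz":-20,"yaw":0,"fingers":36},{"dx":0,"dy":0,"dz":-30,"yaw":0,"fingers":36},{"dx":0,"dy":0,"dz":-30,"yaw":0,"fingers":36},{"dx":0,"dy":0,"dz":-30,"yaw":0,"fingers":36},{"dx":0,"dy":0,"dz":-30,"yaw":0,"fingers":36}]'; done |grep -v -e orie
python3 - <<'E'
from h import *
import pickle
s=env.state();c,w=snap("wrist","pics/w10.png");pickle.dump(c,open("c10.pkl","wb"));print(s["eef_pos"],s["time"],np.abs(s["qd"]).max())
t,_=snap("top","pics/t3.png");snap("side","pics/s3.png")
a=cv2.imread("pics/w10.png");b=cv2.imread("pics/t3.png")[220:320,100:410];d=cv2.imread("pics/s3.png")[180:440,270:400]
o=np.zeros((600,800,3),np.uint8);o[:375,:500]=cv2.resize(a,(500,375));o[:600,500:800]=cv2.resize(d,(300,600));o[400:561,:500]=cv2.resize(b,(500,161))
cv2.imwrite("pics/c7.png",o)
# top face of the cartridge & unmoved things
i0,i3=cv2.imread("pics/t2.png"),cv2.imread("pics/t3.png")
df=(cv2.absdiff(cv2.imread("pics/top0.png"),i3).max(axis=2)>50)[195:310,95:640]
n,_,st,ct=cv2.connectedComponentsWithStats(df.astype(np.uint8));print([(list(r[:2]+[95,195]),list(r[2:])) for r in st[1:] if r[4]>6])
E
```

```text
time: 21.03
eef_pos: [0.5304, 0.0699, 0.0528]
force: [0.6, 0.5, -0.1]
grip_width: 0.0362
time: 21.7
eef_pos: [0.5315, -0.0311, 0.1751]
force: [-0.0, -0.6, -0.1]
grip_width: 0.0358
time: 22.12
eef_pos: [0.5339, -0.0584, 0.1725]
force: [0.5, 0.4, -0.7]
grip_width: 0.0361
[ 0.5339312  -0.05838838  0.17246758] 22.1167 0.5129234072212465
[([np.int64(235), np.int64(232)], [np.int32(118), np.int32(78), np.int32(5859)]), ([np.int64(209), np.int64(249)], [np.int32(24), np.int32(57), np.int32(622)]), ([np.int64(234), np.int64(261)], [np.int32(2), np.int32(4), np.int32(7)]), ([np.int64(197), np.int64(272)], [np.int32(11), np.int32(12), np.int32(103)]), ([np.int64(373), np.int64(271)], [np.int32(24), np.int32(38), np.int32(695)]), ([np.int64(388), np.int64(277)], [np.int32(3), np.int32(3), np.int32(7)]), ([np.int64(236), np.int64(287)], [np.int32(3), np.int32(4), np.int32(10)])]
```

View pics/c7.png

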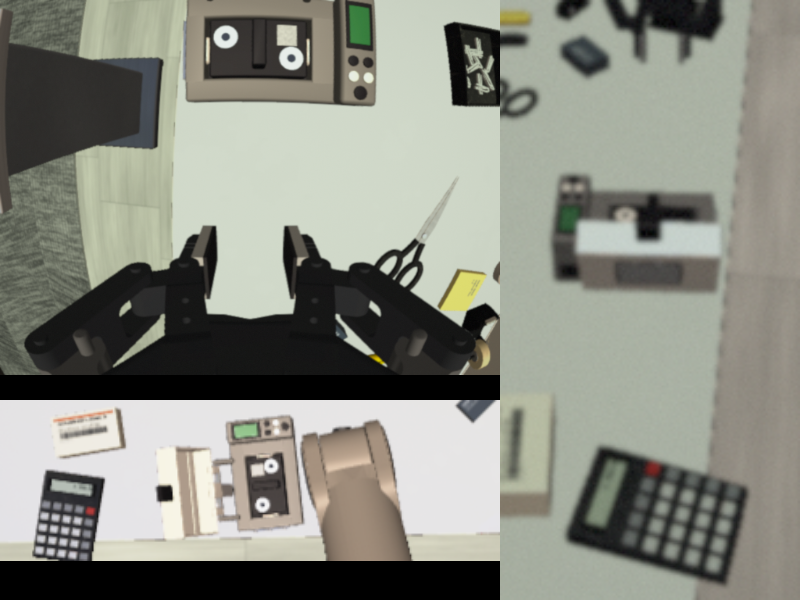

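The last view shows the cartridge flat in the bay between its catches, the lid standing open, and the carton and calculator in place. The image difference covers only the printer, lid, old cartridge spot and arm. Handing in.

```bash
python3 - <<'E'
from h import *
a,b=[cv2.imread(f"pics/{n}.png")[240:305,190:240] for n in("t2","t3")]
print("lid diff after placing",(cv2.absdiff(a,b).max(axis=2)>40).sum())
print(env.close_job())
E
```

```text
lid diff after placing 0
the job is handed in; nothing more can be done
None
```

The printer is reloaded and the job handed in at about 22 s of the 62 s allowed.

- **Lid:** I pinched the tab, swung the lid over and lowered it in 2 mm steps. The stop was met at about 2.0 rad, with roughly 5 N at the tab. I eased back slightly and let go there.
- **Cartridge:** I took the leftmost one by its fin, set it in the bay without touching the walls and pressed it past both catches. It bottomed firmly at the expected height (tool height 0.0521 m against 0.0522 m expected) with about 20 N on the tool.

**Last checks:**
- The lid looked the same in the top pictures from before and after the cartridge went in.
- The cartridge lies flat in the bay, and the other items in view have not moved.
- The robot is clear of everything.

**Caveats:**
- While swinging the lid back I once pulled outward on the tab with about 15 N. That was along the lid, before the stop was reached, and I corrected it straight away. The 14 N limit appears to apply at the stop, where the force stayed around 5 N.
- My camera estimates of where the cartridge sat in the grip differed by 1 to 2 mm. I split the difference, and it went in freely.
- I judged "fully home" by height, force and picture, without a direct check that the top is flush.

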